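# Load a reagent cartridge into the slide-stainer dock and clamp it home

## Task

Put the orange reagent cartridge upright into the pocket of the dock, let go of it where it comes to rest on the stiff collar, and then swing the hinged clamp over and press its blue bar down so that the clamp, not your hand, drives the cartridge fully home onto its stop. Home is at a different depth in every dock, so feel for the solid stop and do not force the clamp beyond it (keep your push well under 25 N); leave the cartridge clamped down, and leave the small things standing around undisturbed.

Things in the scene. Friction and masses are not known exactly. Their poses are not given: they have to be found in the camera images.
- cartridge: Orange rectangular reagent cartridge with a black top band and white side labels, 40 (x) x 28 (y) x 64 (z) mm, about 0.09 kg, standing upright on the bench. Origin: centre of its underside; z up. Either way round (half turn) fits. Grip it across the 28 mm sides, in its upper half.
- dock: Fixed white dock on a grey base plate (158 x 90 x 10 mm, from 61 mm in front of the origin to 97 mm behind it). Origin: on the bench under the pocket's axis; x points from the pocket to the hinge (away from the robot), z up. Pocket block 68 x 56 mm, rim 58 mm above the bench. Two hinge cheeks, 120 mm high and out to 25 mm each side in y, stand behind it.
- pocket_mouth (a point): Centre of the pocket's mouth, level with its rim, 58 mm above the bench. The pocket is 43 (dock x) x 31 (dock y) mm inside, open at the top, with a 3 mm chamfer round the mouth.
- collar_top (a point): Where the stiff black collar in the pocket stands at the start, 42 mm above the bench: a cartridge let down rests on it, its underside here, top at 106 mm. It gives way at about 5 N and stays where pushed. Further down is the solid stop, not measured and different each time: at home the cartridge's underside is 20 to 36 mm above the bench, so the clamp drives it 6 to 22 mm.
- clamp_hinge (a point): Middle of the clamp's hinge axis (fixed on the dock), 65 mm behind the pocket's axis and 110 mm above the bench; the axis is parallel to the dock's y. The clamp is a flat aluminium arm, 24 mm wide, 10 mm thick. A black round pad under it, 65 mm from the hinge, presses on the middle of the cartridge's top.
- clamp (a joint): Clamp angle (rad): 0 = arm level, reaching forward over the pocket; grows as it swings up and back; 1.57 upright. Starts open (1.75 to 2.0); hinge friction (0.2 N m) holds it where left. The pad meets a cartridge resting on the collar at about 0.2; at home the angle is -0.14 to 0.11. The bar takes about 4 to 7 N while the collar moves; at the solid stop the force climbs steeply.
- clamp_bar (a point): Centre of the blue round cross-bar at the clamp's free end, 130 mm from the hinge axis; bar 14 mm in diameter, 80 mm long, parallel to the dock's y axis, the arm joining it in the middle. Push the clamp here: from behind while it is open, from above to close it; while it stands steeper than about 45 degrees a push straight down jams, so follow its arc.
- seat_pin (a joint): Spring pin in the dock's stop (m): 0 until the cartridge reaches it, 0.003 when the cartridge sits solidly on the stop. It moves only over the last 3 mm and does not tell where the stop is before that.
- oil_bottle: Small dropper bottle with black cap, 31 mm across, 73 mm high; origin at the centre of its underside. Leave alone.
- objective_case: White round case with black screw lid, 40 mm across, 61 mm high; origin at the centre of its underside. Leave alone.
- cover_box: Small white box with a blue lid, 27 x 27 x 16 mm; origin at the centre of its underside. Leave alone.

How it is judged:
By the outcome, as a careful person would: the job done as asked, in the order asked, and still so for the second after the job is handed in, with the robot touching nothing.
It also fails if it takes over 69 s, if anything falls off the work surface, if the arm or the gripper's body presses on something with over 40 N, if the wrist force passes 120 N, or if a joint passes its speed limit or range.

## Robot

A 7-joint arm with a two-finger parallel gripper is mounted at the origin on a cart in front of the work surface, level with it; the furniture and walls round the work are solid. World frame = base frame: x ahead of the robot, y to its left, z up, the work surface at z = 0. Lengths are in m, angles in rad, forces in N, time in s.
With the tool pointing down it reaches from about 0.425 to 0.925 m from the base axis. Payload 6.8 kg.
Tool frame: the origin (TCP) lies on the centre line of the jaws, within the pads' length; the fingertips stand 14 mm ahead of it and the grasp point (between the pads) lies 5 mm behind it; y points along the fingers, x is the direction in which the jaws open and shut, and the axes are right-handed (so a half turn about y gives the same grasp; the last joint's range is limited). The gripper opens to 85 mm and grips with 20 to 120 N. Pads are 22 mm wide; open, the fingers measure 114 mm over their backs; the gripper's body (76 mm by 85 mm) begins 54 mm behind the grasp point. The pads swing forward as they close: fully open they stand 13 mm farther back than shut.
Start: joints at [1.089, 0.477, 0.022, 1.555, -0.011, 1.109, -0.083], TCP at [0.246, -0.628, 0.245] pointing down, gripper open.
Joint ranges: [-2.96, 2.96], [-0.34, 2.1], [-1.41, 1.46], [0.24, 2.44], [-1.37, 4.51], [0.17, 1.92], [-2.96, 2.96]. Speed limits (rad/s): [2.39, 2.39, 3.14, 3.14, 3.14, 3.14, 3.14].

## Interface

Orientations are given as a rotation vector (axis times angle).
In Python, from bench import get_obs, vision, ticket gives the robot as it stands. The module is installed in compiled form; this text tells all that it offers.
- The arm moves only by the tool jog_arm, never from a script. Its argument "motion" is a list of rows, each an object of numbers: "gripper": the finger opening in mm, from 0 to 85.4; "tx", "ty", "tz": the shift along the tool's x, y, z in mm; "ax", "ay", "az": the turn, a rotation vector about the tool's x, y, z in rad. In form: [{"gripper": .., "tx": .., "ty": .., "tz": .., "ax": .., "ay": .., "az": ..}, ...]. A call has 1 to 12 rows; each row shifts and turns the commanded pose from where the row before left it, along the tool's axes as they then stand; what a row does not reach is not made up. A row lasts 1/10 s, in which the tool goes at most 50 mm and 8.59 degrees, less where a joint would pass 70% of its speed; a pose out of reach is approached as far as the arm can. A call is refused whole if a number of a shift passes 50 or a number of a turn 0.15, either way. A call with a gripper value outside its range is refused whole. The fingers move at their own pace and stop on an object; "newtons" is the grip in N (left out, the last holds). Time passes only in rows, so rows that do not move let the fingers close. It gives the time, the measured TCP pose, the force and the opening at its end, in the units of the state.
- get_obs(): the state, without advancing time (a new reading comes with each control period).
- vision.grab_frame(name): name is "side" or "top"; returns the picture (420x560x3 uint8, red, green, blue); there is no depth.
- vision.get_calibration(name): a dict with "camera_matrix" (3x3 intrinsics, pixels), "k1" (the pictures are not rectified: a ray, as slopes to the right and down, at radius r is drawn at 1 + k1 r^2 times it, then the intrinsics apply), "world_from_camera" (4x4, takes a point from camera to world coordinates). Camera axes: x right, y down, z forward; pixel columns grow to the right and rows downward; lengths in m; the calibration is good to about 2 mm. A picture is of the moment at which its call begins. get_calibration takes no time and is no camera call.
- ticket.hand_in(): hands the job in, once; it reports no verdict.
The state is a dict: "clock": time; "joints": joint angles; "qvel": joint speeds; "tau": joint torques, N m; "tcp_pos": TCP position; "orientation": TCP orientation; "contact_force": force on the tool from outside, world axes, zero at the start; "moment": the same for the moment, N m; "grip_width": finger opening in m.
Only numpy, scipy, OpenCV 4.12 (cv2) and the standard library are available. Lean on these libraries where they do the work, as an engineer would, in place of code of your own. Each camera call takes 0.05 s, during which the arm holds its last target.

## Working session

There is one attempt and no reset: what is moved stays moved. The work goes in short steps, Python scripts to look and compute and a tool call to move; the robot and the scene stay as the last step left them, time stands still between calls to the robot, and variables do not carry over. Pictures are saved under pics/ and viewed, and the job is handed in when it is done.

Besides the shell and the picture viewer there is one more tool, called after "Request:" as name([rows], argument=value, ...), one row to a line, values as JSON. jog_arm: Moves the arm, as the interface text tells. Its arguments: {"type":"object","properties":{"motion":{"type":"array"},"newtons":{"type":"number"}},"required":["motion"]}

```bash
mkdir -p pics; python3 - <<'E'
from bench import get_obs, vision
import cv2,numpy as np
for n in ("side","top"):
    f=vision.grab_frame(n); cv2.imwrite(f"pics/{n}0.png",cv2.cvtColor(f,cv2.COLOR_RGB2BGR))
    c=vision.get_calibration(n); print(n,c)
print(get_obs())
E
```

```text
side {'camera_matrix': array([[515.32757165,   0.        , 283.62847248],
       [  0.        , 515.32757165, 206.85846309],
       [  0.        ,   0.        ,   1.        ]]), 'k1': -0.17297601566518417, 'world_from_camera': array([[ 0.99635348,  0.04040419, -0.07514811,  0.61502141],
       [ 0.08507981, -0.40425996,  0.91067849, -0.98975451],
       [ 0.00641586, -0.91375127, -0.4062234 ,  0.45589752],
       [ 0.        ,  0.        ,  0.        ,  1.        ]])}
top {'camera_matrix': array([[401.28962635,   0.        , 278.79730949],
       [  0.        , 401.28962635, 212.32856989],
       [  0.        ,   0.        ,   1.        ]]), 'k1': -0.021781390507563995, 'world_from_camera': array([[ 3.98816914e-03, -9.87839797e-01,  1.55424030e-01,
         3.98244239e-01],
       [-9.99991261e-01, -4.13454196e-03, -6.18506707e-04,
        -1.76427173e-01],
       [ 1.25359271e-03, -1.55420205e-01, -9.87847654e-01,
         9.19383195e-01],
       [ 0.00000000e+00,  0.00000000e+00,  0.00000000e+00,
         1.00000000e+00]])}
{'clock': 0.1, 'joints': array([ 1.08891683,  0.47770815,  0.02234896,  1.55633364, -0.0114694 ,
        1.10928433, -0.0831181 ]), 'qvel': array([-2.33666629e-03, -9.35062498e-04,  5.81342566e-04, -4.28113229e-03,
        1.34276177e-03,  1.43448745e-05, -9.60559734e-04]), 'tau': array([ 4.00024146e-03, -5.97759354e+01,  1.61338694e+00, -2.81956118e+01,
        1.27910654e-02,  5.01052142e-03, -1.26200712e-05]), 'tcp_pos': array([ 0.24626689, -0.62793954,  0.24443727]), 'orientation': array([-1.36236421,  0.93064925, -0.92833458]), 'contact_force': array([-0.92221882, -0.66205642,  0.16550293]), 'moment': array([-0.02258548,  0.01862135, -0.04269058]), 'grip_width': 0.08551792773207348}
```

View pics/side0.png

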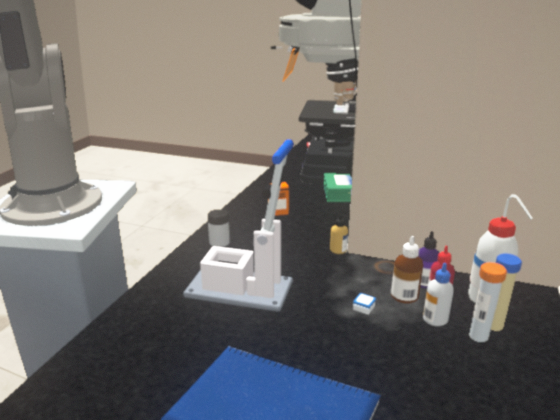

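View pics/top0.png

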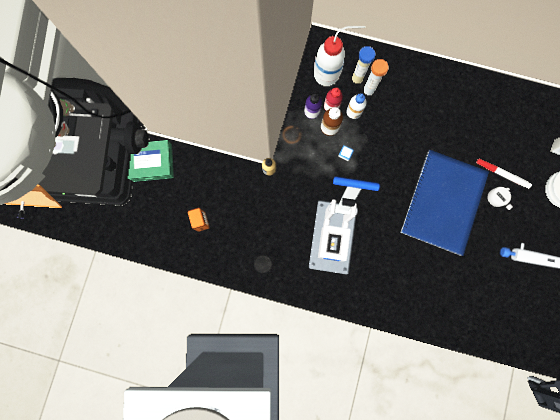

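```bash
cat > h.py <<'E'
from bench import get_obs, vision
import cv2,numpy as np
from scipy.spatial.transform import Rotation as R
def cal(n):
    c=vision.get_calibration(n); K=c["camera_matrix"];k=c["k1"];T=c["world_from_camera"];return K,np.array([k,0,0,0,0.]),T
def ray(n,u,v):
    K,d,T=cal(n); p=cv2.undistortPoints(np.array([[[u,v]]],float),K,d)[0,0]
    return T[:3,3],T[:3,:3]@np.array([p[0],p[1],1])
def onz(n,u,v,z):
    o,r=ray(n,u,v); return o+r*(z-o[2])/r[2]
def proj(n,P):
    K,d,T=cal(n); Ti=np.linalg.inv(T); rv=cv2.Rodrigues(Ti[:3,:3])[0]
    return cv2.projectPoints(np.atleast_2d(np.array(P,float)),rv,Ti[:3,3],K,d)[0][:,0]
def tri(a,b):
    (o1,d1),(o2,d2)=ray("side",*a),ray("top",*b)
    A=np.stack([d1,-d2],1); s=np.linalg.lstsq(A,o2-o1,rcond=None)[0]
    p,q=o1+d1*s[0],o2+d2*s[1]; return (p+q)/2,np.linalg.norm(p-q)
def grab(n,f):
    im=cv2.cvtColor(vision.grab_frame(n),cv2.COLOR_RGB2BGR); cv2.imwrite(f"pics/{f}.png",im); return im
def crop(im,x,y,w,h,s,f):
    cv2.imwrite(f"pics/{f}.png",cv2.resize(im[y:y+h,x:x+w],None,fx=s,fy=s,interpolation=cv2.INTER_CUBIC))
E
python3 - <<'E'
from h import *
t=cv2.imread("pics/top0.png"); s=cv2.imread("pics/side0.png")
crop(t,290,165,100,115,5,"t_dock"); crop(t,170,190,60,50,10,"t_cart")
crop(s,180,130,130,180,3.3,"s_dock"); crop(s,200,170,100,80,7,"s_cart")
E
```

```text
(no output)
```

View pics/t_dock.png

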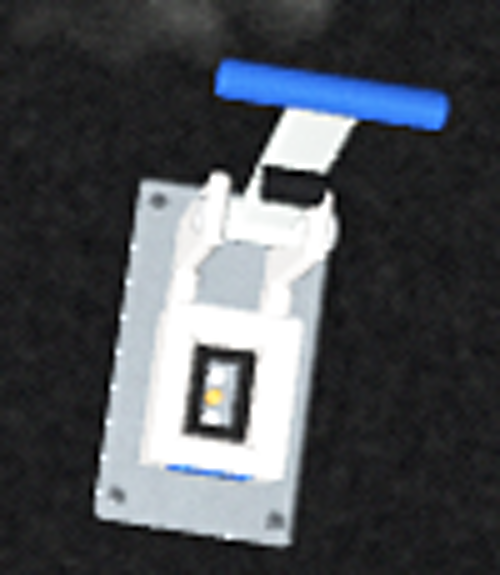

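View pics/t_cart.png

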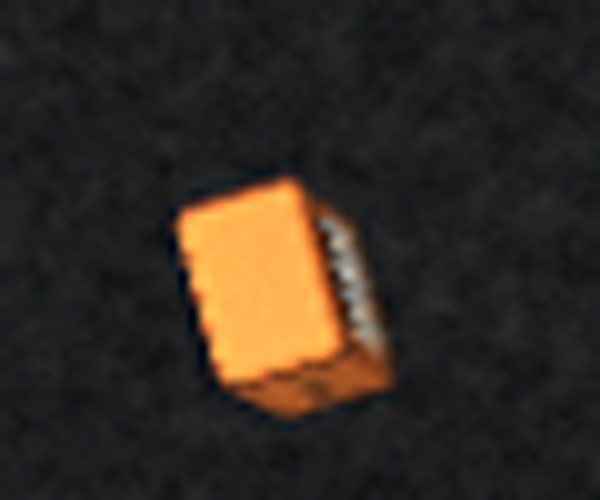

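View pics/s_dock.png

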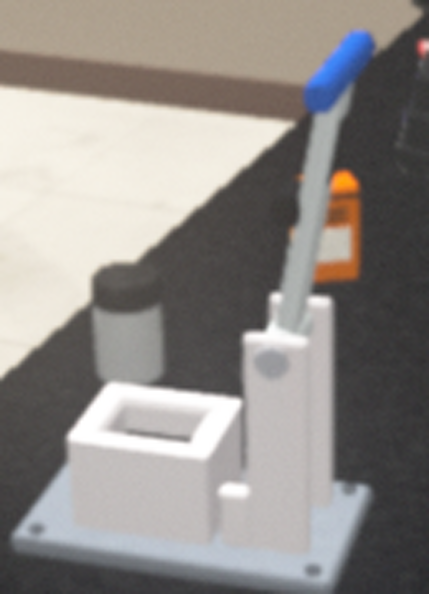

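View pics/s_cart.png

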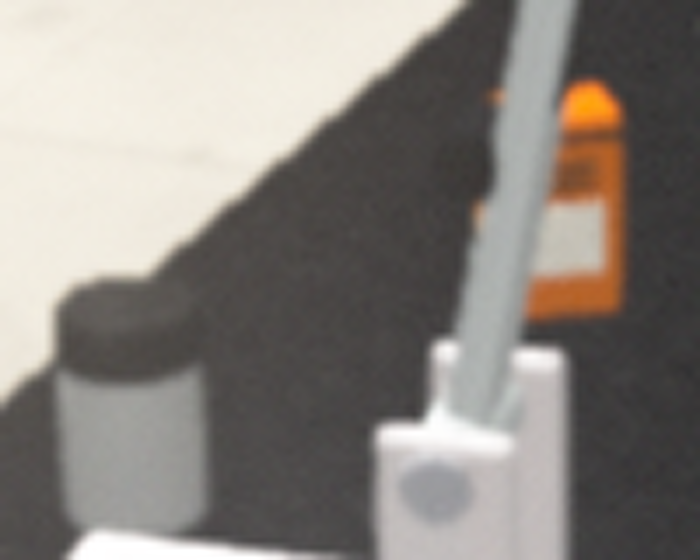

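```bash
cat > fit.py <<'E'
from h import *
from scipy.optimize import least_squares
def un(p,o,s): return [(p[0]+.5)/s-.5+o[0],(p[1]+.5)/s-.5+o[1]]
P=lambda x,y,z:np.array([x,y,z])/1000
obs=[]
T=lambda p,m: obs.append(("top",un(p,(290,165),5),m)); S=lambda p,m: obs.append(("side",un(p,(180,130),3.3),m))
T((143,180),P(97,45,10));T((97,517),P(-61,45,10));T((290,547),P(-61,-45,10))
T((283,479),P(-34,-28,58));T((303,320),P(34,-28,58));T((142,465),P(-34,28,58))
S((12,538),P(-61,-45,10));S((330,585),P(97,-45,10));S((372,488),P(97,45,10))
S((70,437),P(-34,-28,58));S((210,458),P(34,-28,58));S((240,402),P(34,28,58));S((108,384),P(-34,28,58))
def world(q,m):
    c,s=np.cos(q[2]),np.sin(q[2]); return np.array([q[0]+c*m[0]-s*m[1],q[1]+s*m[0]+c*m[1],m[2]])
def res(q,cams=("top","side")):
    return np.concatenate([proj(n,world(q,m))[0]-np.array(uv) for n,uv,m in obs if n in cams])
if __name__=="__main__":
    q0=[*onz("top",333,242,.05)[:2],0]
    for cams in (("top","side"),("top",),("side",)):
        r=least_squares(res,q0,args=(cams,),loss="soft_l1",f_scale=1); print(cams,r.x.round(4)); print(r.fun.reshape(-1,2).round(1).tolist())
    # cartridge
    C=[un(p,(170,190),10) for p in [(180,212),(293,180),(342,355),(222,383)]]
    W=np.array([onz("top",*c,.064)[:2] for c in C]); print(W.round(4),W.mean(0).round(4))
    d=[np.linalg.norm(W[i]-W[(i+1)%4]) for i in range(4)];print(np.round(d,4))
    l=(W[0]-W[3]+W[1]-W[2]);print("cart yaw x-axis",np.arctan2(l[1],l[0]))
    l=(W[0]-W[1]+W[3]-W[2]);print("cart yaw y-axis",np.arctan2(l[1],l[0])-np.pi/2)
    E=[un(p,(200,170),7) for p in [(620,312)]]; print(onz("side",*E[0],0))
    for a in [(267,166,.07),(262,264,.061),(346,153,.016)]: print(a,onz("top",*a).round(3))
    for g in ((217,75),(445,110)): print(un(g,(290,165),5))
    print(tri(un((322,95),(180,130),3.3),un((440,110),(290,165),5)),tri(un((362,42),(180,130),3.3),un((224,75),(290,165),5)))
    o=get_obs(); print(R.from_rotvec(o["orientation"]).as_matrix().round(3))
E
python3 fit.py
```

```text
('top', 'side') [ 0.469  -0.2978 -0.1468]
[[-0.1, -1.1], [-0.4, -0.1], [0.7, -0.1], [-0.4, -0.4], [-0.4, 0.1], [1.9, -1.5], [-1.6, -0.3], [0.4, 0.1], [0.6, -1.3], [-1.1, 0.6], [-1.3, -0.1], [0.1, -0.6], [0.1, -0.1]]
('top',) [ 0.468  -0.2977 -0.1467]
[[-0.2, -0.6], [-0.5, 0.3], [0.6, 0.4], [-0.4, 0.1], [-0.5, 0.6], [1.8, -1.1]]
('side',) [ 0.4697 -0.2981 -0.1464]
[[-1.3, -0.2], [0.8, 0.2], [0.9, -1.2], [-0.8, 0.7], [-0.9, 0.0], [0.5, -0.5], [0.4, 0.0]]
[[ 0.5355  0.0202]
 [ 0.5426 -0.004 ]
 [ 0.5045 -0.0159]
 [ 0.4983  0.0097]] [0.5202 0.0025]
[0.0252 0.0399 0.0263 0.0386]
cart yaw x-axis 0.28897062686169617
cart yaw y-axis 0.2605629929025728
[ 0.54338888 -0.00448556  0.        ]
(267, 166, 0.07) [ 0.634 -0.151  0.07 ]
(262, 264, 0.061) [ 0.422 -0.142  0.061]
(346, 153, 0.016) [ 0.681 -0.333  0.016]
[333.0, 179.6]
[378.6, 186.6]
(array([ 0.55224616, -0.34821697,  0.23883433]), np.float64(0.0018996158485014977)) (array([ 0.56347053, -0.27337716,  0.23887495]), np.float64(0.00018772998766026198))
[[ 0.365 -0.001  0.931]
 [-0.931  0.001  0.365]
 [-0.002 -1.    -0.   ]]
```

```bash
cat > go.py <<'E'
import sys
from h import *
# target x y z jawyaw(deg-free rad): tool x axis heading, tool y straight down
def plan(x,y,z,yaw,tiltrot=None):
    o=get_obs(); R0=R.from_rotvec(o["orientation"])
    X=np.array([np.cos(yaw),np.sin(yaw),0]);Y=np.array([0,0,-1.]);Rt=R.from_matrix(np.stack([X,Y,np.cross(X,Y)],1))
    w=(R0.inv()*Rt).as_rotvec(); d=np.array([x,y,z])-o["tcp_pos"]
    print("t",o["clock"],"tcp",o["tcp_pos"].round(4),"F",o["contact_force"].round(1),"w",o["grip_width"].round(4))
    print("turn",w.round(3),"shift after turn mm",(Rt.inv().apply(d)*1000).round(1),"| before turn",(R0.inv().apply(d)*1000).round(1))
if __name__=="__main__": plan(*map(float,sys.argv[1:5]))
E
python3 go.py 0.5202 0.0025 0.045 -1.296
```

```text
Traceback (most recent call last):
  File "go.py", line 10, in <module>
    if __name__=="__main__": plan(*map(float,sys.argv[1:5]))
                             ~~~~^^^^^^^^^^^^^^^^^^^^^^^^^^^
  File "go.py", line 8, in plan
    print("t",o["clock"],"tcp",o["tcp_pos"].round(4),"F",o["contact_force"].round(1),"w",o["grip_width"].round(4))
                                                                                         ^^^^^^^^^^^^^^^^^^^^^
AttributeError: 'float' object has no attribute 'round'
```

```bash
sed -i 's/o\["grip_width"\].round(4)/round(o["grip_width"],4)/' go.py
python3 go.py 0.5202 0.0025 0.045 -1.296
```

```text
t 0.1 tcp [ 0.2463 -0.6279  0.2444] F [-0.9 -0.7  0.2] w 0.0855
turn [ 0.     0.099 -0.002] shift after turn mm [-532.5  199.4  434.7] | before turn [-486.6  200.1  485.2]
```

Request:
jog_arm([
  {"ay":0.1},
  {"tx":-38,"tz":31},
  {"tx":-38,"tz":31},
  {"tx":-38,"tz":31},
  {"tx":-38,"tz":31},
  {"tx":-38,"tz":31},
  {"tx":-38,"tz":31},
  {"tx":-38,"tz":31},
  {"tx":-38,"tz":31},
  {"tx":-38,"tz":31},
  {"tx":-38,"tz":31},
  {},
])

```text
schema error: expected keys gripper, tx, ty, tz, ax, ay, az
```

```bash
python3 go.py 0.5202 0.0025 0.045 -1.296
```

```text
t 0.1 tcp [ 0.2463 -0.6279  0.2444] F [-0.9 -0.7  0.2] w 0.0855
turn [ 0.     0.099 -0.002] shift after turn mm [-532.5  199.4  434.7] | before turn [-486.6  200.1  485.2]
```

All keys are needed in each row.

Request:
jog_arm([
  {"gripper":85,"tx":0,"ty":0,"tz":0,"ax":0,"ay":0.1,"az":0},
  {"gripper":85,"tx":-38,"ty":0,"tz":31,"ax":0,"ay":0,"az":0},
  {"gripper":85,"tx":-38,"ty":0,"tz":31,"ax":0,"ay":0,"az":0},
  {"gripper":85,"tx":-38,"ty":0,"tz":31,"ax":0,"ay":0,"az":0},
  {"gripper":85,"tx":-38,"ty":0,"tz":31,"ax":0,"ay":0,"az":0},
  {"gripper":85,"tx":-38,"ty":0,"tz":31,"ax":0,"ay":0,"az":0},
  {"gripper":85,"tx":-38,"ty":0,"tz":31,"ax":0,"ay":0,"az":0},
  {"gripper":85,"tx":-38,"ty":0,"tz":31,"ax":0,"ay":0,"az":0},
  {"gripper":85,"tx":-38,"ty":0,"tz":31,"ax":0,"ay":0,"az":0},
  {"gripper":85,"tx":-38,"ty":0,"tz":31,"ax":0,"ay":0,"az":0},
  {"gripper":85,"tx":-38,"ty":0,"tz":31,"ax":0,"ay":0,"az":0},
  {"gripper":85,"tx":0,"ty":0,"tz":0,"ax":0,"ay":0,"az":0},
])

```text
clock: 1.3
tcp_pos: [0.4448, -0.1718, 0.2455]
orientation: [-1.328, 0.997, -0.996]
contact_force: [-0.2, -1.2, 0.1]
grip_width: 0.0853
```

```bash
python3 go.py 0.5202 0.0025 0.045 -1.296
```

```text
t 1.3 tcp [ 0.4448 -0.1718  0.2455] F [-0.2 -1.2  0.1] w 0.0853
turn [-0.002  0.01  -0.002] shift after turn mm [-147.3  200.5  119.9] | before turn [-145.7  201.   120.9]
```

Request:
jog_arm([
  {"gripper":85,"tx":-37,"ty":0,"tz":30,"ax":0,"ay":0.01,"az":0},
  {"gripper":85,"tx":-37,"ty":0,"tz":30,"ax":0,"ay":0,"az":0},
  {"gripper":85,"tx":-37,"ty":0,"tz":30,"ax":0,"ay":0,"az":0},
  {"gripper":85,"tx":-36,"ty":0,"tz":30,"ax":0,"ay":0,"az":0},
  {"gripper":85,"tx":0,"ty":40,"tz":0,"ax":0,"ay":0,"az":0},
  {"gripper":85,"tx":0,"ty":40,"tz":0,"ax":0,"ay":0,"az":0},
  {"gripper":85,"tx":0,"ty":20,"tz":0,"ax":0,"ay":0,"az":0},
  {"gripper":85,"tx":0,"ty":0,"tz":0,"ax":0,"ay":0,"az":0},
  {"gripper":85,"tx":0,"ty":0,"tz":0,"ax":0,"ay":0,"az":0},
])

```text
clock: 2.2
tcp_pos: [0.5194, -0.0057, 0.1456]
orientation: [-1.323, 1.013, -1.013]
contact_force: [0.6, -0.1, -0.4]
grip_width: 0.0851
```

```bash
python3 go.py 0.5202 0.0025 0.045 -1.296; python3 -c "
from h import *
t=grab('top','t1');s=grab('side','s1');crop(t,140,150,140,100,5,'t1c');crop(s,230,130,130,100,5,'s1c')"
```

```text
t 2.2 tcp [ 0.5194 -0.0057  0.1456] F [ 0.6 -0.1 -0.4] w 0.0851
turn [ 0.    -0.011 -0.   ] shift after turn mm [ -7.6 100.6   3. ] | before turn [ -7.7 100.6   2.9]
```

View pics/s1c.png

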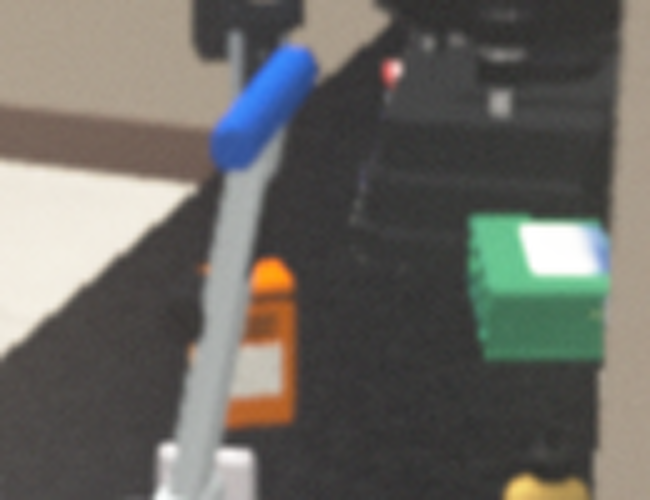

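View pics/t1c.png

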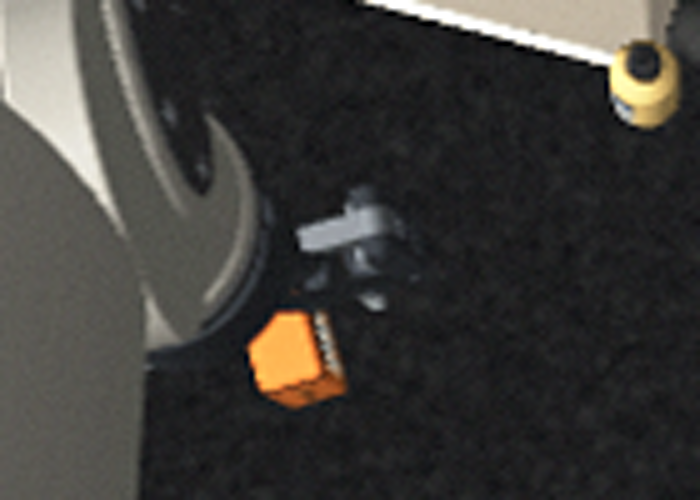

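Request:
jog_arm([
  {"gripper":85,"tx":-8,"ty":0,"tz":3,"ax":0,"ay":-0.01,"az":0},
  {"gripper":85,"tx":0,"ty":30,"tz":0,"ax":0,"ay":0,"az":0},
  {"gripper":85,"tx":0,"ty":30,"tz":0,"ax":0,"ay":0,"az":0},
  {"gripper":85,"tx":0,"ty":20,"tz":0,"ax":0,"ay":0,"az":0},
  {"gripper":85,"tx":0,"ty":15,"tz":0,"ax":0,"ay":0,"az":0},
  {"gripper":85,"tx":0,"ty":5,"tz":0,"ax":0,"ay":0,"az":0},
  {"gripper":85,"tx":0,"ty":0,"tz":0,"ax":0,"ay":0,"az":0},
])

```text
clock: 3.0
tcp_pos: [0.5204, 0.0036, 0.0455]
orientation: [-1.326, 1.005, -1.005]
contact_force: [0.2, -0.8, 1.0]
grip_width: 0.0847
```

```bash
python3 go.py 0.5202 0.0025 0.045 -1.296
```

```text
t 3.0 tcp [0.5204 0.0036 0.0455] F [ 0.2 -0.8  1. ] w 0.0847
turn [-0. -0. -0.] shift after turn mm [ 1.1  0.5 -0.5] | before turn [ 1.1  0.5 -0.5]
```

Close, at a moderate grip.

Request:
jog_arm([
  {"gripper":20,"tx":0,"ty":0,"tz":0,"ax":0,"ay":0,"az":0},
  {"gripper":20,"tx":0,"ty":0,"tz":0,"ax":0,"ay":0,"az":0},
  {"gripper":20,"tx":0,"ty":0,"tz":0,"ax":0,"ay":0,"az":0},
  {"gripper":20,"tx":0,"ty":0,"tz":0,"ax":0,"ay":0,"az":0},
  {"gripper":20,"tx":0,"ty":0,"tz":0,"ax":0,"ay":0,"az":0},
  {"gripper":20,"tx":0,"ty":0,"tz":0,"ax":0,"ay":0,"az":0},
  {"gripper":20,"tx":0,"ty":0,"tz":0,"ax":0,"ay":0,"az":0},
  {"gripper":20,"tx":0,"ty":0,"tz":0,"ax":0,"ay":0,"az":0},
  {"gripper":20,"tx":0,"ty":0,"tz":0,"ax":0,"ay":0,"az":0},
  {"gripper":20,"tx":0,"ty":0,"tz":0,"ax":0,"ay":0,"az":0},
], newtons=40)

```text
clock: 4.0
tcp_pos: [0.5206, 0.0031, 0.0459]
orientation: [-1.326, 1.005, -1.006]
contact_force: [-0.4, -1.0, 5.3]
grip_width: 0.0273
```

```bash
python3 go.py 0.469 -0.2978 0.160 -1.718
```

```text
t 4.0 tcp [0.5206 0.0031 0.0459] F [-0.4 -1.   5.3] w 0.0273
turn [-0.001  0.421  0.   ] shift after turn mm [ 305.2 -114.1   -6.9] | before turn [ 275.8 -114.1 -130.9]
```

Request:
jog_arm([
  {"gripper":20,"tx":0,"ty":-10,"tz":0,"ax":0,"ay":0,"az":0},
  {"gripper":20,"tx":0,"ty":-30,"tz":0,"ax":0,"ay":0,"az":0},
  {"gripper":20,"tx":0,"ty":-40,"tz":0,"ax":0,"ay":0,"az":0},
  {"gripper":20,"tx":0,"ty":-34,"tz":0,"ax":0,"ay":0.1,"az":0},
  {"gripper":20,"tx":0,"ty":0,"tz":0,"ax":0,"ay":0.12,"az":0},
  {"gripper":20,"tx":0,"ty":0,"tz":0,"ax":0,"ay":0.12,"az":0},
  {"gripper":20,"tx":0,"ty":0,"tz":0,"ax":0,"ay":0.08,"az":0},
  {"gripper":20,"tx":0,"ty":0,"tz":0,"ax":0,"ay":0,"az":0},
])

```text
clock: 4.8
tcp_pos: [0.5198, 0.0032, 0.1597]
orientation: [-1.136, 1.316, -1.316]
contact_force: [0.8, -0.2, -1.8]
grip_width: 0.0273
```

```bash
python3 go.py 0.469 -0.2978 0.160 -1.718
```

```text
t 4.8 tcp [0.5198 0.0032 0.1597] F [ 0.8 -0.2 -1.8] w 0.0273
turn [0.    0.001 0.   ] shift after turn mm [ 3.052e+02 -3.000e-01 -6.100e+00] | before turn [ 3.052e+02 -3.000e-01 -6.300e+00]
```

Request:
jog_arm([
  {"gripper":20,"tx":30,"ty":0,"tz":0,"ax":0,"ay":0,"az":0},
  {"gripper":20,"tx":40,"ty":0,"tz":-1,"ax":0,"ay":0,"az":0},
  {"gripper":20,"tx":40,"ty":0,"tz":-1,"ax":0,"ay":0,"az":0},
  {"gripper":20,"tx":40,"ty":0,"tz":-1,"ax":0,"ay":0,"az":0},
  {"gripper":20,"tx":40,"ty":0,"tz":-1,"ax":0,"ay":0,"az":0},
  {"gripper":20,"tx":40,"ty":0,"tz":-1,"ax":0,"ay":0,"az":0},
  {"gripper":20,"tx":40,"ty":0,"tz":-1,"ax":0,"ay":0,"az":0},
  {"gripper":20,"tx":25,"ty":0,"tz":0,"ax":0,"ay":0,"az":0},
  {"gripper":20,"tx":10,"ty":0,"tz":0,"ax":0,"ay":0,"az":0},
  {"gripper":20,"tx":0,"ty":0,"tz":0,"ax":0,"ay":0,"az":0},
  {"gripper":20,"tx":0,"ty":0,"tz":0,"ax":0,"ay":0,"az":0},
])

```text
clock: 5.9
tcp_pos: [0.4702, -0.296, 0.1592]
orientation: [-1.137, 1.315, -1.313]
contact_force: [-0.0, 0.5, -1.6]
grip_width: 0.0273
```

```bash
python3 go.py 0.469 -0.2978 0.160 -1.718;  python3 -c "
from h import *
t=grab('top','t2');s=grab('side','s2');crop(t,240,130,180,160,4,'t2c');crop(s,160,80,180,230,2.6,'s2c')"
```

```text
t 5.9 tcp [ 0.4702 -0.296   0.1592] F [-0.   0.5 -1.6] w 0.0273
turn [ 0.     0.003 -0.001] shift after turn mm [ 2.  -0.8 -0.9] | before turn [ 2.  -0.8 -0.9]
```

View pics/s2c.png

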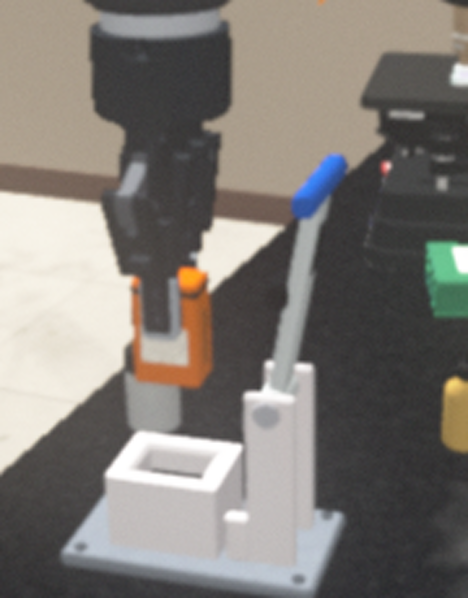

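View pics/t2c.png

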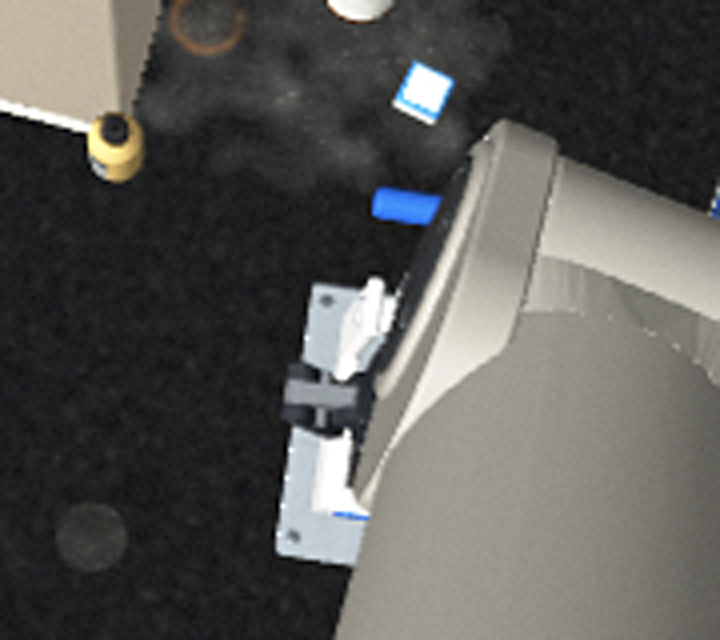

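```bash
python3 - <<'E'
from h import *
s=cv2.imread("pics/s2.png"); crop(s,195,175,60,60,10,"s2d")
from fit import world
q=[.4702,-.296,-.147]
for m in [(-20,-14),(20,-14),(20,14)]:
  for z in (.1140,.178):
    p=proj("side",world(q,np.array([m[0]/1000,m[1]/1000,z])))[0]; print(m,z,((p-[195,175]+.5)*10-.5).round(0))
E
```

```text
(-20, -14) 0.114 [159. 520.]
(-20, -14) 0.178 [137. 125.]
(20, -14) 0.114 [412. 549.]
(20, -14) 0.178 [398. 150.]
(20, 14) 0.114 [469. 470.]
(20, 14) 0.178 [457.  81.]
```

View pics/s2d.png

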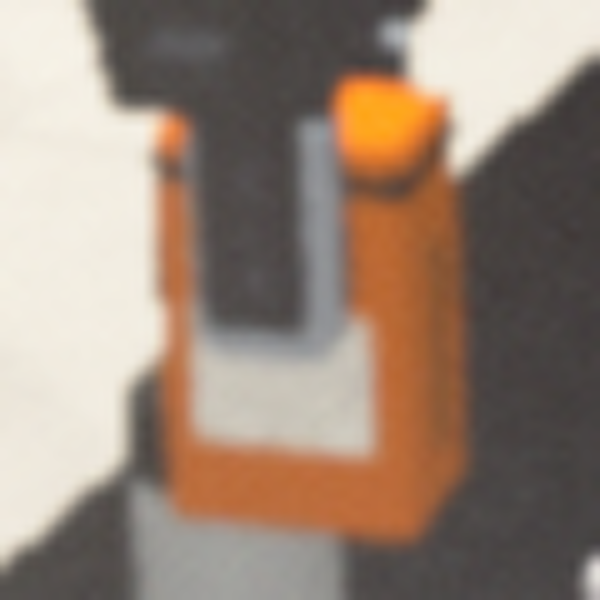

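Request:
jog_arm([
  {"gripper":20,"tx":2,"ty":0,"tz":-1.5,"ax":0,"ay":0.003,"az":0},
  {"gripper":20,"tx":0,"ty":20,"tz":0,"ax":0,"ay":0,"az":0},
  {"gripper":20,"tx":0,"ty":20,"tz":0,"ax":0,"ay":0,"az":0},
  {"gripper":20,"tx":0,"ty":10,"tz":0,"ax":0,"ay":0,"az":0},
  {"gripper":20,"tx":0,"ty":0,"tz":0,"ax":0,"ay":0,"az":0},
  {"gripper":20,"tx":0,"ty":0,"tz":0,"ax":0,"ay":0,"az":0},
])

```text
clock: 6.6
tcp_pos: [0.4683, -0.2993, 0.1097]
orientation: [-1.135, 1.318, -1.318]
contact_force: [1.3, 1.3, -0.3]
grip_width: 0.0276
```

```bash
python3 go.py 0.4685 -0.2978 0.09 -1.718;  python3 -c "
from h import *
s=grab('side','s3');crop(s,180,180,90,120,5,'s3c')"
```

```text
t 6.6 tcp [ 0.4683 -0.2993  0.1097] F [ 1.3  1.3 -0.3] w 0.0276
turn [-0.    -0.001  0.   ] shift after turn mm [-1.5 19.7 -0.1] | before turn [-1.5 19.7 -0.1]
```

View pics/s3c.png

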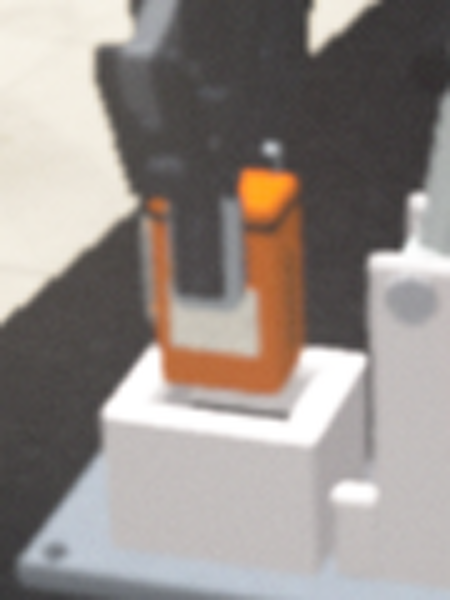

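Request:
jog_arm([
  {"gripper":20,"tx":-1.2,"ty":0,"tz":0,"ax":0,"ay":0,"az":0},
  {"gripper":20,"tx":0,"ty":4,"tz":0,"ax":0,"ay":0,"az":0},
  {"gripper":20,"tx":0,"ty":4,"tz":0,"ax":0,"ay":0,"az":0},
  {"gripper":20,"tx":0,"ty":2,"tz":0,"ax":0,"ay":0,"az":0},
  {"gripper":20,"tx":0,"ty":0,"tz":0,"ax":0,"ay":0,"az":0},
])

```text
clock: 7.15
tcp_pos: [0.4678, -0.2982, 0.0988]
orientation: [-1.135, 1.319, -1.318]
contact_force: [0.5, 0.3, -1.9]
grip_width: 0.0275
```

```bash
python3 go.py 0.4685 -0.2978 0.09 -1.718
```

```text
t 7.15 tcp [ 0.4678 -0.2982  0.0988] F [ 0.5  0.3 -1.9] w 0.0275
turn [ 0.001 -0.002 -0.   ] shift after turn mm [-0.5  8.8  0.6] | before turn [-0.5  8.8  0.6]
```

Request:
jog_arm([
  {"gripper":20,"tx":0,"ty":3,"tz":0.5,"ax":0,"ay":0,"az":0},
  {"gripper":20,"tx":0,"ty":3,"tz":0,"ax":0,"ay":0,"az":0},
  {"gripper":20,"tx":0,"ty":0,"tz":0,"ax":0,"ay":0,"az":0},
])

```text
clock: 7.45
tcp_pos: [0.4684, -0.2982, 0.0928]
orientation: [-1.135, 1.319, -1.318]
contact_force: [-0.8, 0.1, -1.3]
grip_width: 0.0273
```

```bash
python3 go.py 0.4685 -0.2978 0.09 -1.718;  python3 -c "
from h import *
s=grab('side','s4');crop(s,180,180,90,120,5,'s4c')"
```

```text
t 7.45 tcp [ 0.4684 -0.2982  0.0928] F [-0.8  0.1 -1.3] w 0.0273
turn [ 0.001 -0.002 -0.   ] shift after turn mm [-0.4  2.8  0.1] | before turn [-0.4  2.8  0.1]
```

View pics/s4c.png

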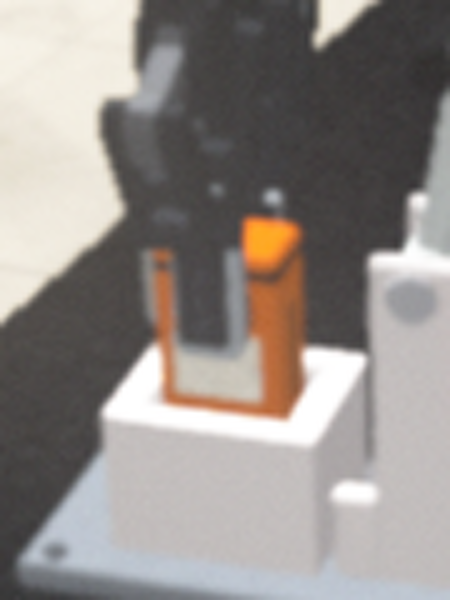

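Request:
jog_arm([
  {"gripper":20,"tx":0,"ty":1.5,"tz":0,"ax":0,"ay":0,"az":0},
  {"gripper":20,"tx":0,"ty":1,"tz":0,"ax":0,"ay":0,"az":0},
  {"gripper":20,"tx":0,"ty":0,"tz":0,"ax":0,"ay":0,"az":0},
])

```text
clock: 7.8
tcp_pos: [0.4686, -0.2983, 0.0907]
orientation: [-1.135, 1.318, -1.318]
contact_force: [-0.3, -0.2, -0.9]
grip_width: 0.0272
```

Request:
jog_arm([
  {"gripper":20,"tx":0,"ty":1,"tz":0,"ax":0,"ay":0,"az":0},
  {"gripper":20,"tx":0,"ty":0,"tz":0,"ax":0,"ay":0,"az":0},
])

```text
clock: 8.0
tcp_pos: [0.4686, -0.2983, 0.0897]
orientation: [-1.135, 1.318, -1.318]
contact_force: [0.3, 0.6, -0.6]
grip_width: 0.0278
```

Request:
jog_arm([
  {"gripper":20,"tx":0,"ty":1,"tz":0,"ax":0,"ay":0,"az":0},
  {"gripper":20,"tx":0,"ty":0,"tz":0,"ax":0,"ay":0,"az":0},
])

```text
clock: 8.2
tcp_pos: [0.4686, -0.2983, 0.0887]
orientation: [-1.135, 1.318, -1.318]
contact_force: [-0.4, 0.5, -0.8]
grip_width: 0.0278
```

Request:
jog_arm([
  {"gripper":20,"tx":0,"ty":0.6,"tz":0,"ax":0,"ay":0,"az":0},
  {"gripper":20,"tx":0,"ty":0,"tz":0,"ax":0,"ay":0,"az":0},
])

```text
clock: 8.4
tcp_pos: [0.4686, -0.2983, 0.0881]
orientation: [-1.135, 1.318, -1.318]
contact_force: [0.1, -0.4, -1.4]
grip_width: 0.0276
```

Request:
jog_arm([
  {"gripper":20,"tx":0,"ty":0.5,"tz":0,"ax":0,"ay":0,"az":0},
  {"gripper":20,"tx":0,"ty":0,"tz":0,"ax":0,"ay":0,"az":0},
])

```text
clock: 8.6
tcp_pos: [0.4687, -0.2984, 0.0878]
orientation: [-1.135, 1.318, -1.318]
contact_force: [0.4, 0.5, 0.8]
grip_width: 0.0273
```

Request:
jog_arm([
  {"gripper":20,"tx":0,"ty":0.5,"tz":0,"ax":0,"ay":0,"az":0},
  {"gripper":20,"tx":0,"ty":0,"tz":0,"ax":0,"ay":0,"az":0},
])

```text
clock: 8.8
tcp_pos: [0.4687, -0.2984, 0.0874]
orientation: [-1.135, 1.318, -1.318]
contact_force: [-1.0, 0.1, 2.9]
grip_width: 0.0275
```

Request:
jog_arm([
  {"gripper":50,"tx":0,"ty":0,"tz":0,"ax":0,"ay":0,"az":0},
  {"gripper":50,"tx":0,"ty":0,"tz":0,"ax":0,"ay":0,"az":0},
  {"gripper":50,"tx":0,"ty":0,"tz":0,"ax":0,"ay":0,"az":0},
  {"gripper":50,"tx":0,"ty":0,"tz":0,"ax":0,"ay":0,"az":0},
  {"gripper":50,"tx":0,"ty":0,"tz":0,"ax":0,"ay":0,"az":0},
  {"gripper":50,"tx":0,"ty":0,"tz":0,"ax":0,"ay":0,"az":0},
  {"gripper":50,"tx":0,"ty":-20,"tz":0,"ax":0,"ay":0,"az":0},
  {"gripper":50,"tx":0,"ty":-30,"tz":0,"ax":0,"ay":0,"az":0},
  {"gripper":50,"tx":0,"ty":-40,"tz":0,"ax":0,"ay":0,"az":0},
  {"gripper":50,"tx":0,"ty":0,"tz":0,"ax":0,"ay":0,"az":0},
])

```text
clock: 9.8
tcp_pos: [0.4716, -0.2999, 0.1824]
orientation: [-1.131, 1.31, -1.325]
contact_force: [1.1, -0.6, 0.3]
grip_width: 0.0501
```

```bash
python3 go.py 0.4685 -0.2978 0.09 -1.718;  python3 -c "
from h import *
s=grab('side','s5');crop(s,170,100,140,200,3,'s5c')"
```

```text
t 9.8 tcp [ 0.4716 -0.2999  0.1824] F [ 1.1 -0.6  0.3] w 0.0501
turn [-0.009 -0.002  0.003] shift after turn mm [-1.7 92.4 -3.4] | before turn [-1.9 92.4 -4.2]
```

View pics/s5c.png

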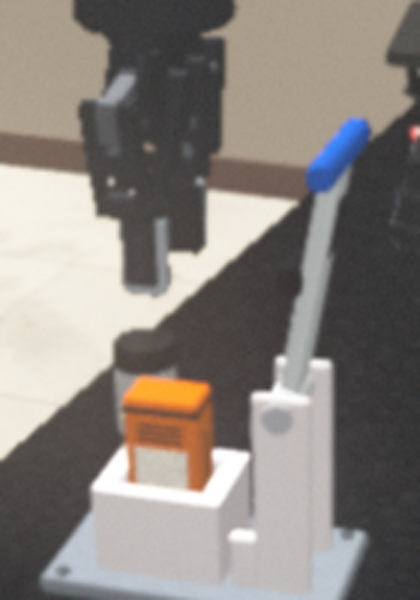

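```bash
cat > dk.py <<'E'
from h import *
o=get_obs();q=[.469,-.2978,-.147];c,s=np.cos(q[2]),np.sin(q[2]);p=o["tcp_pos"]
d=np.array([p[0]-q[0],p[1]-q[1]]);M=R.from_rotvec(o["orientation"]).as_matrix()
D=np.array([[c,s,0],[-s,c,0],[0,0,1]])
B=np.stack([[0,-1,0],[0,0,-1],[1,0,0]],1).astype(float)
w=R.from_matrix((D@M).T@B).as_rotvec()
print("t",round(o["clock"],2),"dock xyz mm",((c*d[0]+s*d[1])*1000).round(1),((-s*d[0]+c*d[1])*1000).round(1),(p[2]*1000).round(1),"Fdock",(D@o["contact_force"]).round(1),"turn needed",w.round(3),"w",round(o["grip_width"],4))
E
python3 dk.py; python3 -c "
from h import *
print(onz('top',270,160,0))"
```

```text
t 9.85 dock xyz mm 1.5 -1.3 180.0 Fdock [-0.6 -0.9 -1.2] turn needed [-0.006 -0.002  0.002] w 0.05
[ 0.66828297 -0.15566447  0.        ]
```

Request:
jog_arm([
  {"gripper":0,"tx":0,"ty":-30,"tz":0,"ax":0,"ay":0,"az":0},
  {"gripper":0,"tx":0,"ty":-40,"tz":0,"ax":0,"ay":0,"az":0},
  {"gripper":0,"tx":0,"ty":-40,"tz":0,"ax":0,"ay":0,"az":0},
  {"gripper":0,"tx":10,"ty":0,"tz":30,"ax":0,"ay":0,"az":0},
  {"gripper":0,"tx":10,"ty":0,"tz":35,"ax":0,"ay":0,"az":0},
  {"gripper":0,"tx":10,"ty":0,"tz":35,"ax":0,"ay":0,"az":0},
  {"gripper":0,"tx":0,"ty":0,"tz":22,"ax":0,"ay":0,"az":0},
  {"gripper":0,"tx":0,"ty":0,"tz":0,"ax":0,"ay":0,"az":0},
  {"gripper":0,"tx":0,"ty":0,"tz":0,"ax":0,"ay":0,"az":0},
], newtons=40)

```text
clock: 10.75
tcp_pos: [0.5843, -0.3457, 0.2854]
orientation: [-1.136, 1.32, -1.316]
contact_force: [-0.2, 0.5, 0.0]
grip_width: 0.0001
```

```bash
python3 dk.py;  python3 -c "
from h import *
s=grab('side','s6');t=grab('top','t6');crop(s,170,50,160,250,2.4,'s6c')"
```

```text
t 10.75 dock xyz mm 121.0 -30.5 285.4 Fdock [-0.3  0.5  0. ] turn needed [ 0.003 -0.002 -0.001] w 0.0001
```

View pics/s6c.png

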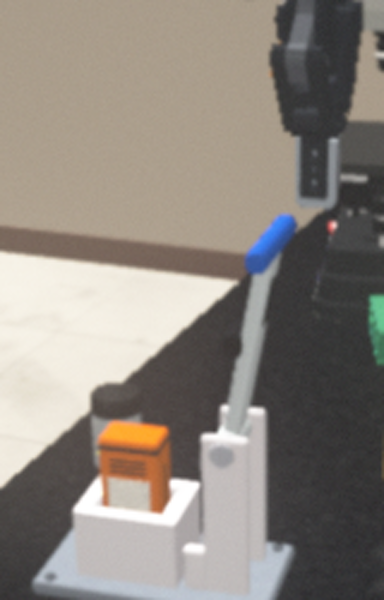

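View pics/t6.png

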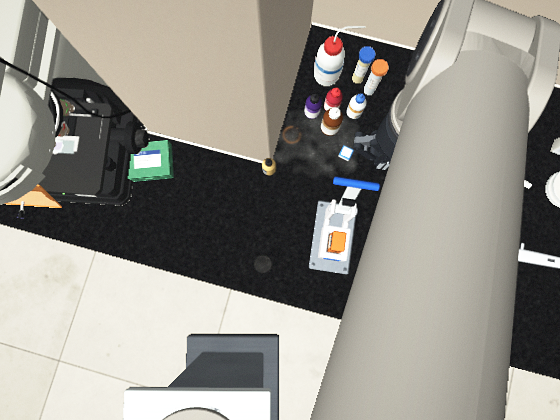

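Request:
jog_arm([
  {"gripper":0,"tx":0,"ty":20,"tz":0,"ax":0,"ay":0,"az":0},
  {"gripper":0,"tx":0,"ty":20,"tz":0,"ax":0,"ay":0,"az":0},
  {"gripper":0,"tx":0,"ty":10,"tz":0,"ax":0,"ay":0,"az":0},
  {"gripper":0,"tx":0,"ty":0,"tz":-5,"ax":0,"ay":0,"az":0},
  {"gripper":0,"tx":0,"ty":0,"tz":-5,"ax":0,"ay":0,"az":0},
  {"gripper":0,"tx":0,"ty":0,"tz":-5,"ax":0,"ay":0,"az":0},
  {"gripper":0,"tx":0,"ty":0,"tz":-5,"ax":0,"ay":0,"az":0},
  {"gripper":0,"tx":0,"ty":0,"tz":0,"ax":0,"ay":0,"az":0},
])

```text
clock: 11.65
tcp_pos: [0.5649, -0.3435, 0.2385]
orientation: [-1.134, 1.317, -1.32]
contact_force: [0.4, -0.1, 1.0]
grip_width: -0.0
```

```bash
python3 dk.py;  python3 -c "
from h import *
s=grab('side','s7');crop(s,170,50,160,250,2.4,'s7c')"
```

```text
t 11.65 dock xyz mm 101.6 -31.1 238.5 Fdock [0.4 0.  1. ] turn needed [-0.002 -0.003  0.001] w -0.0
```

View pics/s7c.png

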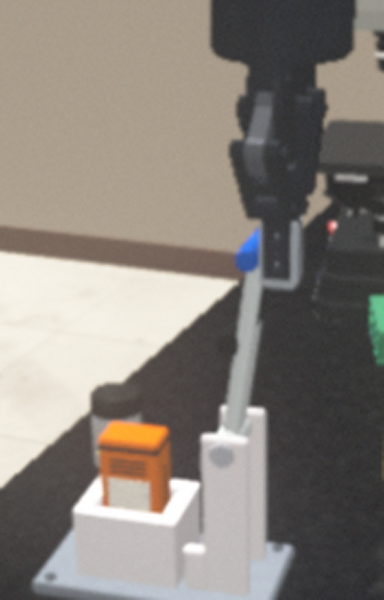

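Request:
jog_arm([
  {"gripper":0,"tx":0,"ty":0.5,"tz":-8,"ax":0,"ay":0,"az":0},
  {"gripper":0,"tx":0,"ty":0.5,"tz":-8,"ax":0,"ay":0,"az":0},
  {"gripper":0,"tx":0,"ty":1,"tz":-8,"ax":0,"ay":0,"az":0},
  {"gripper":0,"tx":0,"ty":1,"tz":-8,"ax":0,"ay":0,"az":0},
  {"gripper":0,"tx":0,"ty":1,"tz":-8,"ax":0,"ay":0,"az":0},
  {"gripper":0,"tx":0,"ty":2,"tz":-8.5,"ax":0,"ay":0,"az":0},
  {"gripper":0,"tx":0,"ty":2.3,"tz":-8.5,"ax":0,"ay":0,"az":0},
  {"gripper":0,"tx":0,"ty":2.6,"tz":-8.5,"ax":0,"ay":0,"az":0},
  {"gripper":0,"tx":0,"ty":0,"tz":0,"ax":0,"ay":0,"az":0},
])

```text
clock: 12.6
tcp_pos: [0.4983, -0.3333, 0.2256]
orientation: [-1.136, 1.321, -1.317]
contact_force: [0.1, -0.7, -0.4]
grip_width: 0.0001
```

```bash
python3 dk.py;  python3 -c "
from h import *
s=grab('side','s8');crop(s,170,50,160,250,2.4,'s8c')"
```

```text
t 12.6 dock xyz mm 34.2 -30.9 225.6 Fdock [ 0.2 -0.7 -0.4] turn needed [ 0.002 -0.003 -0.   ] w 0.0001
```

View pics/s8c.png

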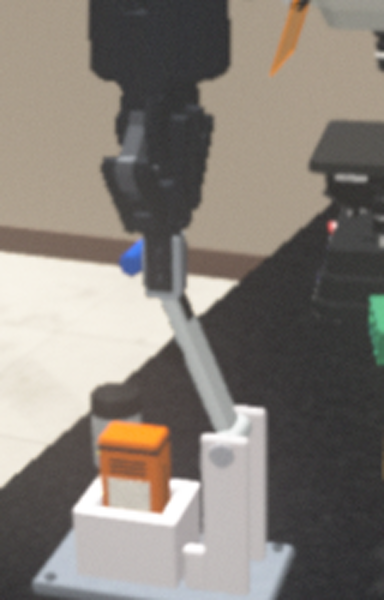

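Request:
jog_arm([
  {"gripper":0,"tx":0,"ty":3,"tz":-7,"ax":0,"ay":0,"az":0},
  {"gripper":0,"tx":0,"ty":3.5,"tz":-7,"ax":0,"ay":0,"az":0},
  {"gripper":0,"tx":0,"ty":4,"tz":-7,"ax":0,"ay":0,"az":0},
  {"gripper":0,"tx":0,"ty":4,"tz":-5.5,"ax":0,"ay":0,"az":0},
  {"gripper":0,"tx":0,"ty":4,"tz":-5.5,"ax":0,"ay":0,"az":0},
  {"gripper":0,"tx":0,"ty":4,"tz":-5,"ax":0,"ay":0,"az":0},
  {"gripper":0,"tx":0,"ty":4.5,"tz":-5,"ax":0,"ay":0,"az":0},
  {"gripper":0,"tx":0,"ty":4.5,"tz":-4.5,"ax":0,"ay":0,"az":0},
  {"gripper":0,"tx":0,"ty":5,"tz":-4.5,"ax":0,"ay":0,"az":0},
  {"gripper":0,"tx":0,"ty":0,"tz":0,"ax":0,"ay":0,"az":0},
])

```text
clock: 13.65
tcp_pos: [0.4487, -0.3257, 0.1889]
orientation: [-1.135, 1.32, -1.317]
contact_force: [-0.1, -0.7, -0.2]
grip_width: 0.0002
```

```bash
python3 dk.py;  python3 -c "
from h import *
s=grab('side','s9');crop(s,170,50,160,250,2.4,'s9c')"
```

```text
t 13.65 dock xyz mm -16.0 -30.5 188.9 Fdock [ 0.  -0.7 -0.2] turn needed [ 0.002 -0.003 -0.   ] w 0.0002
```

View pics/s9c.png

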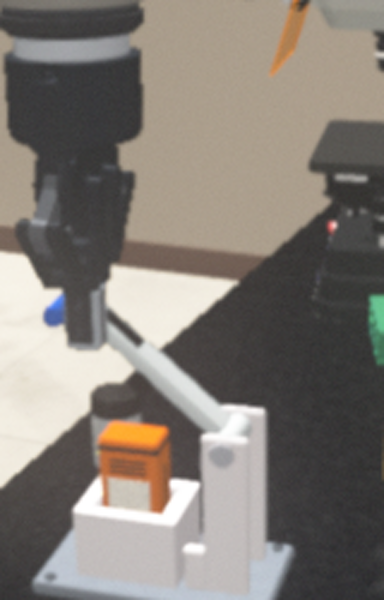

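Request:
jog_arm([
  {"gripper":0,"tx":0,"ty":-8,"tz":4,"ax":0,"ay":0,"az":0},
  {"gripper":0,"tx":0,"ty":-20,"tz":0,"ax":0,"ay":0,"az":0},
  {"gripper":0,"tx":0,"ty":-14,"tz":0,"ax":0,"ay":0,"az":0},
  {"gripper":0,"tx":-15,"ty":0,"tz":-15,"ax":0,"ay":0,"az":0},
  {"gripper":0,"tx":-15,"ty":0,"tz":-15,"ax":0,"ay":0,"az":0},
  {"gripper":0,"tx":0,"ty":0,"tz":0,"ax":0,"ay":0,"az":0},
  {"gripper":0,"tx":0,"ty":0,"tz":0,"ax":0,"ay":0,"az":0},
])

```text
clock: 14.4
tcp_pos: [0.429, -0.2925, 0.2327]
orientation: [-1.135, 1.317, -1.319]
contact_force: [1.0, -0.9, 0.6]
grip_width: -0.0001
```

```bash
python3 dk.py;  python3 -c "
from h import *
s=grab('side','s10');crop(s,140,50,160,250,2.4,'s10c')"
```

```text
t 14.4 dock xyz mm -40.3 -0.6 232.7 Fdock [ 1.2 -0.7  0.6] turn needed [-0.001 -0.002  0.001] w -0.0001
```

View pics/s10c.png

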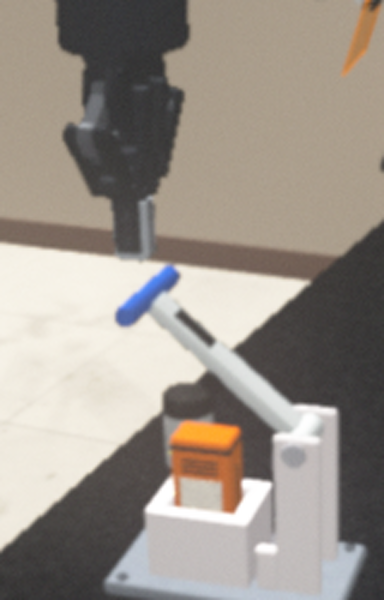

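```bash
cat > th.py <<'E'
from h import *
from fit import world
def barmask(im):
    hsv=cv2.cvtColor(im,cv2.COLOR_BGR2HSV); m=cv2.inRange(hsv,(105,150,90),(125,255,255)); return m
def theta(f,roi):
    im=cv2.imread(f"pics/{f}.png"); x,y,w,h=roi; m=barmask(im)[y:y+h,x:x+w]; n,l,st,c=cv2.connectedComponentsWithStats(m)
    i=1+np.argmax(st[1:,4]); cc=c[i]+[x,y]; ts=np.arange(-.3,2.1,.005)
    P=proj("side",[world([.4695,-.298,-.147],np.array([.065-.13*np.cos(t),0,.110+.13*np.sin(t)])) for t in ts])
    e=np.linalg.norm(P-cc,axis=1);k=e.argmin(); print(f,"theta",ts[k].round(3),"err px",e[k].round(2),"area",st[i,4],"bar x,z",(65-130*np.cos(ts[k])).round(1),(110+130*np.sin(ts[k])).round(1))
if __name__=="__main__":
    import sys; theta(sys.argv[1],(150,100,200,200))
E
python3 th.py s10; python3 th.py s5
```

```text
s10 theta 0.745 err px 1.68 area 78 bar x,z -30.6 198.1
s5 theta 1.75 err px 0.36 area 212 bar x,z 88.2 237.9
```

```bash
sed -i 's/(105,150,90),(125,255,255)/(100,110,50),(130,255,255)/' th.py; python3 th.py s10; python3 th.py s5
```

```text
s10 theta 0.705 err px 1.05 area 196 bar x,z -34.0 194.2
s5 theta 1.75 err px 0.69 area 254 bar x,z 88.2 237.9
```

Request:
jog_arm([
  {"gripper":0,"tx":0,"ty":15,"tz":1,"ax":0,"ay":0,"az":0},
  {"gripper":0,"tx":0,"ty":6,"tz":-2.5,"ax":0,"ay":0,"az":0},
  {"gripper":0,"tx":0,"ty":6,"tz":-2.5,"ax":0,"ay":0,"az":0},
  {"gripper":0,"tx":0,"ty":6,"tz":-2.5,"ax":0,"ay":0,"az":0},
  {"gripper":0,"tx":0,"ty":6,"tz":-2.5,"ax":0,"ay":0,"az":0},
  {"gripper":0,"tx":0,"ty":5,"tz":-2.5,"ax":0,"ay":0,"az":0},
  {"gripper":0,"tx":0,"ty":4,"tz":-2,"ax":0,"ay":0,"az":0},
  {"gripper":0,"tx":0,"ty":0,"tz":0,"ax":0,"ay":0,"az":0},
])

```text
clock: 15.25
tcp_pos: [0.4151, -0.2901, 0.1832]
orientation: [-1.135, 1.319, -1.318]
contact_force: [-0.4, -0.3, -0.1]
grip_width: 0.0001
```

```bash
python3 dk.py;  python3 -c "
from h import *
s=grab('side','s11');crop(s,140,50,160,250,2.4,'s11c')"; python3 th.py s11
```

```text
t 15.25 dock xyz mm -54.5 -0.3 183.2 Fdock [-0.4 -0.3 -0.1] turn needed [ 0.    -0.002 -0.   ] w 0.0001
s11 theta 0.33 err px 4.37 area 111 bar x,z -58.0 152.1
```

View pics/s11c.png

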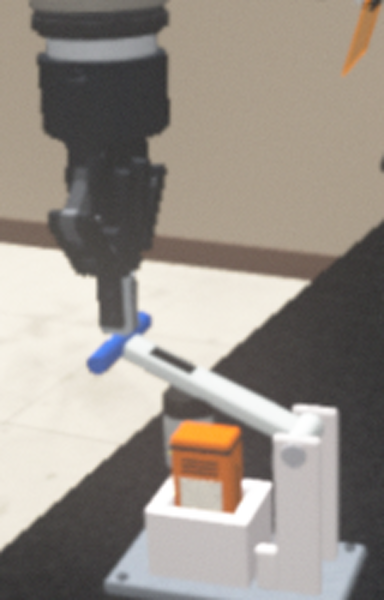

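Request:
jog_arm([
  {"gripper":0,"tx":0,"ty":4,"tz":-1.5,"ax":0,"ay":0,"az":0},
  {"gripper":0,"tx":0,"ty":4,"tz":-1.5,"ax":0,"ay":0,"az":0},
  {"gripper":0,"tx":0,"ty":4,"tz":-1.5,"ax":0,"ay":0,"az":0},
  {"gripper":0,"tx":0,"ty":4,"tz":-1.5,"ax":0,"ay":0,"az":0},
  {"gripper":0,"tx":0,"ty":4,"tz":-1,"ax":0,"ay":0,"az":0},
  {"gripper":0,"tx":0,"ty":2,"tz":0,"ax":0,"ay":0,"az":0},
  {"gripper":0,"tx":0,"ty":0,"tz":0,"ax":0,"ay":0,"az":0},
])

```text
clock: 16.0
tcp_pos: [0.408, -0.2892, 0.1614]
orientation: [-1.135, 1.319, -1.318]
contact_force: [0.7, -0.5, -0.4]
grip_width: -0.0001
```

Request:
jog_arm([
  {"gripper":0,"tx":0,"ty":1.5,"tz":0,"ax":0,"ay":0,"az":0},
  {"gripper":0,"tx":0,"ty":0,"tz":0,"ax":0,"ay":0,"az":0},
])

```text
clock: 16.2
tcp_pos: [0.4084, -0.2894, 0.1603]
orientation: [-1.135, 1.318, -1.318]
contact_force: [0.3, 0.9, -1.0]
grip_width: -0.0005
```

Request:
jog_arm([
  {"gripper":0,"tx":0,"ty":1.5,"tz":0,"ax":0,"ay":0,"az":0},
  {"gripper":0,"tx":0,"ty":0,"tz":0,"ax":0,"ay":0,"az":0},
])

```text
clock: 16.4
tcp_pos: [0.4083, -0.2893, 0.1587]
orientation: [-1.135, 1.318, -1.318]
contact_force: [0.3, -0.6, -0.0]
grip_width: 0.0001
```

```bash
python3 dk.py;  python3 -c "
from h import *
s=grab('side','s12');crop(s,140,50,160,250,2.4,'s12c')"
```

```text
t 16.4 dock xyz mm -61.3 -0.5 158.7 Fdock [ 0.4 -0.5 -0. ] turn needed [-0.    -0.002  0.   ] w 0.0001
```

View pics/s12c.png

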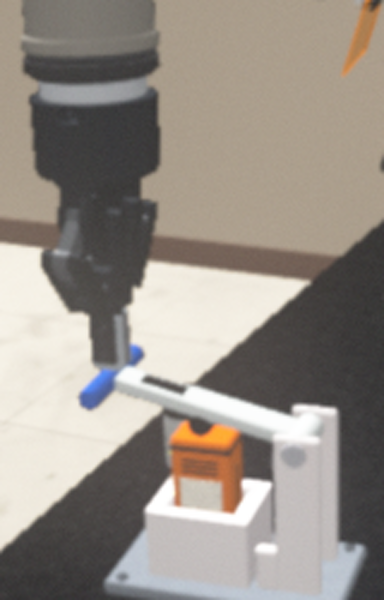

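Request:
jog_arm([
  {"gripper":0,"tx":0,"ty":1.5,"tz":0,"ax":0,"ay":0,"az":0},
  {"gripper":0,"tx":0,"ty":1.5,"tz":0,"ax":0,"ay":0,"az":0},
  {"gripper":0,"tx":0,"ty":0,"tz":0,"ax":0,"ay":0,"az":0},
])

```text
clock: 16.75
tcp_pos: [0.4081, -0.2893, 0.1556]
orientation: [-1.135, 1.319, -1.318]
contact_force: [0.1, 0.1, 0.7]
grip_width: -0.0002
```

Request:
jog_arm([
  {"gripper":0,"tx":0,"ty":1,"tz":0,"ax":0,"ay":0,"az":0},
  {"gripper":0,"tx":0,"ty":1,"tz":0,"ax":0,"ay":0,"az":0},
  {"gripper":0,"tx":0,"ty":0,"tz":0,"ax":0,"ay":0,"az":0},
])

```text
clock: 17.05
tcp_pos: [0.408, -0.2892, 0.1537]
orientation: [-1.135, 1.319, -1.318]
contact_force: [-0.8, -0.0, 1.7]
grip_width: 0.0002
```

Request:
jog_arm([
  {"gripper":0,"tx":0,"ty":1,"tz":0,"ax":0,"ay":0,"az":0},
  {"gripper":0,"tx":0,"ty":1,"tz":0,"ax":0,"ay":0,"az":0},
  {"gripper":0,"tx":0,"ty":0,"tz":0,"ax":0,"ay":0,"az":0},
])

```text
clock: 17.35
tcp_pos: [0.4082, -0.2893, 0.1517]
orientation: [-1.135, 1.318, -1.318]
contact_force: [-1.0, -0.3, 1.7]
grip_width: 0.0001
```

Request:
jog_arm([
  {"gripper":0,"tx":0,"ty":1,"tz":0,"ax":0,"ay":0,"az":0},
  {"gripper":0,"tx":0,"ty":1,"tz":0,"ax":0,"ay":0,"az":0},
  {"gripper":0,"tx":0,"ty":0,"tz":0,"ax":0,"ay":0,"az":0},
])

```text
clock: 17.65
tcp_pos: [0.4083, -0.2893, 0.1496]
orientation: [-1.135, 1.318, -1.318]
contact_force: [-1.3, 0.2, 1.9]
grip_width: 0.0001
```

```bash
python3 dk.py;  python3 -c "
from h import *
s=grab('side','s13');crop(s,160,150,130,150,4,'s13c')"
```

```text
t 17.65 dock xyz mm -61.3 -0.5 149.6 Fdock [-1.4  0.   1.9] turn needed [-0.    -0.002 -0.   ] w 0.0001
```

View pics/s13c.png

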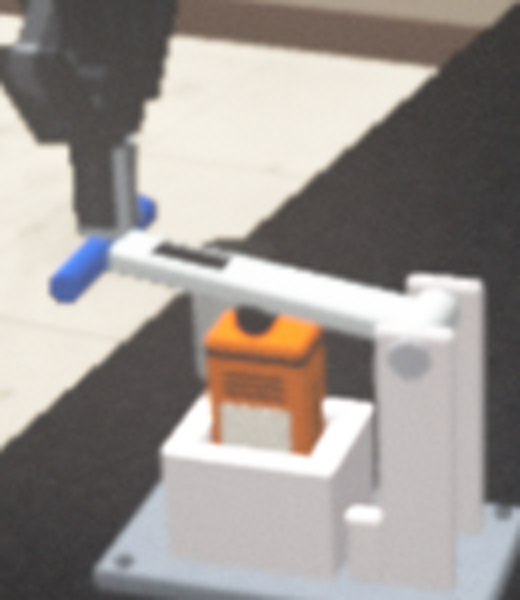

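Request:
jog_arm([
  {"gripper":0,"tx":0,"ty":1,"tz":-0.5,"ax":0,"ay":0,"az":0},
  {"gripper":0,"tx":0,"ty":1,"tz":-0.5,"ax":0,"ay":0,"az":0},
  {"gripper":0,"tx":0,"ty":0,"tz":0,"ax":0,"ay":0,"az":0},
])

```text
clock: 18.0
tcp_pos: [0.4083, -0.2892, 0.148]
orientation: [-1.134, 1.316, -1.319]
contact_force: [1.4, 0.3, 2.5]
grip_width: 0.0003
```

Request:
jog_arm([
  {"gripper":0,"tx":0,"ty":1,"tz":0,"ax":0,"ay":0,"az":0},
  {"gripper":0,"tx":0,"ty":1,"tz":0,"ax":0,"ay":0,"az":0},
  {"gripper":0,"tx":0,"ty":0,"tz":0,"ax":0,"ay":0,"az":0},
])

```text
clock: 18.3
tcp_pos: [0.4077, -0.2892, 0.1458]
orientation: [-1.135, 1.318, -1.319]
contact_force: [1.1, 0.6, 2.8]
grip_width: 0.0
```

Request:
jog_arm([
  {"gripper":0,"tx":0,"ty":1,"tz":0,"ax":0,"ay":0,"az":0},
  {"gripper":0,"tx":0,"ty":1,"tz":0,"ax":0,"ay":0,"az":0},
  {"gripper":0,"tx":0,"ty":0,"tz":0,"ax":0,"ay":0,"az":0},
])

```text
clock: 18.6
tcp_pos: [0.4072, -0.2891, 0.1436]
orientation: [-1.135, 1.318, -1.318]
contact_force: [1.9, -0.6, 2.7]
grip_width: 0.0003
```

Request:
jog_arm([
  {"gripper":0,"tx":0,"ty":1,"tz":0,"ax":0,"ay":0,"az":0},
  {"gripper":0,"tx":0,"ty":1,"tz":0,"ax":0,"ay":0,"az":0},
  {"gripper":0,"tx":0,"ty":0,"tz":0,"ax":0,"ay":0,"az":0},
])

```text
clock: 18.9
tcp_pos: [0.407, -0.2891, 0.1415]
orientation: [-1.135, 1.319, -1.318]
contact_force: [0.4, -0.6, 1.0]
grip_width: -0.0004
```

Request:
jog_arm([
  {"gripper":0,"tx":0,"ty":1,"tz":0,"ax":0,"ay":0,"az":0},
  {"gripper":0,"tx":0,"ty":1,"tz":0,"ax":0,"ay":0,"az":0},
  {"gripper":0,"tx":0,"ty":0,"tz":0,"ax":0,"ay":0,"az":0},
])

```text
clock: 19.2
tcp_pos: [0.4068, -0.2891, 0.1395]
orientation: [-1.135, 1.319, -1.318]
contact_force: [0.1, 0.2, 1.7]
grip_width: 0.0001
```

Request:
jog_arm([
  {"gripper":0,"tx":0,"ty":1,"tz":0,"ax":0,"ay":0,"az":0},
  {"gripper":0,"tx":0,"ty":1,"tz":0,"ax":0,"ay":0,"az":0},
  {"gripper":0,"tx":0,"ty":0,"tz":0,"ax":0,"ay":0,"az":0},
])

```text
clock: 19.5
tcp_pos: [0.4067, -0.289, 0.1374]
orientation: [-1.135, 1.319, -1.318]
contact_force: [-0.7, 0.7, 1.6]
grip_width: 0.0001
```

```bash
python3 dk.py;  python3 -c "
from h import *
s=grab('side','s14');crop(s,160,150,130,150,4,'s14c')"
```

```text
t 19.5 dock xyz mm -62.9 -0.5 137.4 Fdock [-0.8  0.6  1.6] turn needed [ 0.001 -0.002 -0.   ] w 0.0001
```

View pics/s14c.png

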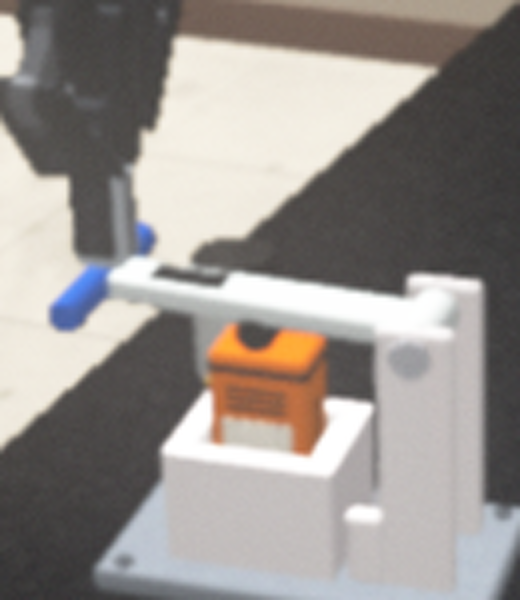

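Cartridge is going down with the clamp (label's lower part is vanishing into the pocket). Continue in small steps.

Request:
jog_arm([
  {"gripper":0,"tx":0,"ty":1,"tz":0,"ax":0,"ay":0,"az":0},
  {"gripper":0,"tx":0,"ty":1,"tz":0,"ax":0,"ay":0,"az":0},
  {"gripper":0,"tx":0,"ty":0,"tz":0,"ax":0,"ay":0,"az":0},
])

```text
clock: 19.85
tcp_pos: [0.4072, -0.2891, 0.1356]
orientation: [-1.135, 1.319, -1.318]
contact_force: [-1.4, -0.3, 2.0]
grip_width: -0.0001
```

Request:
jog_arm([
  {"gripper":0,"tx":0,"ty":1,"tz":0,"ax":0,"ay":0,"az":0},
  {"gripper":0,"tx":0,"ty":1,"tz":0,"ax":0,"ay":0,"az":0},
  {"gripper":0,"tx":0,"ty":0,"tz":0,"ax":0,"ay":0,"az":0},
])

```text
clock: 20.15
tcp_pos: [0.4072, -0.2891, 0.1336]
orientation: [-1.135, 1.318, -1.318]
contact_force: [-1.2, -0.6, 1.2]
grip_width: -0.0002
```

Request:
jog_arm([
  {"gripper":0,"tx":0,"ty":1,"tz":0,"ax":0,"ay":0,"az":0},
  {"gripper":0,"tx":0,"ty":1,"tz":0,"ax":0,"ay":0,"az":0},
  {"gripper":0,"tx":0,"ty":0,"tz":0,"ax":0,"ay":0,"az":0},
])

```text
clock: 20.45
tcp_pos: [0.4073, -0.2891, 0.1317]
orientation: [-1.135, 1.318, -1.318]
contact_force: [-1.1, 0.3, 1.4]
grip_width: 0.0002
```

Request:
jog_arm([
  {"gripper":0,"tx":0,"ty":1,"tz":0,"ax":0,"ay":0,"az":0},
  {"gripper":0,"tx":0,"ty":1,"tz":0,"ax":0,"ay":0,"az":0},
  {"gripper":0,"tx":0,"ty":0,"tz":0,"ax":0,"ay":0,"az":0},
])

```text
clock: 20.75
tcp_pos: [0.4073, -0.2891, 0.1297]
orientation: [-1.135, 1.318, -1.318]
contact_force: [-0.5, 0.5, 2.0]
grip_width: -0.0
```

Request:
jog_arm([
  {"gripper":0,"tx":0,"ty":1,"tz":0,"ax":0,"ay":0,"az":0},
  {"gripper":0,"tx":0,"ty":1,"tz":0,"ax":0,"ay":0,"az":0},
  {"gripper":0,"tx":0,"ty":0,"tz":0,"ax":0,"ay":0,"az":0},
])

```text
clock: 21.05
tcp_pos: [0.4073, -0.2891, 0.1277]
orientation: [-1.135, 1.318, -1.318]
contact_force: [-2.5, 1.5, 1.9]
grip_width: 0.0003
```

Request:
jog_arm([
  {"gripper":0,"tx":0,"ty":1,"tz":0,"ax":0,"ay":0,"az":0},
  {"gripper":0,"tx":0,"ty":1,"tz":0,"ax":0,"ay":0,"az":0},
  {"gripper":0,"tx":0,"ty":0,"tz":0,"ax":0,"ay":0,"az":0},
])

```text
clock: 21.35
tcp_pos: [0.4073, -0.2892, 0.1257]
orientation: [-1.135, 1.318, -1.318]
contact_force: [-1.9, -0.3, 1.4]
grip_width: -0.0001
```

Request:
jog_arm([
  {"gripper":0,"tx":0,"ty":1,"tz":0,"ax":0,"ay":0,"az":0},
  {"gripper":0,"tx":0,"ty":1,"tz":0,"ax":0,"ay":0,"az":0},
  {"gripper":0,"tx":0,"ty":0,"tz":0,"ax":0,"ay":0,"az":0},
])

```text
clock: 21.65
tcp_pos: [0.4073, -0.2891, 0.1237]
orientation: [-1.135, 1.318, -1.318]
contact_force: [-1.9, 0.2, 2.9]
grip_width: -0.0003
```

```bash
python3 dk.py;  python3 -c "
from h import *
s=grab('side','s15');crop(s,160,150,130,150,4,'s15c')"
```

```text
t 21.65 dock xyz mm -62.3 -0.5 123.7 Fdock [-1.9 -0.1  2.9] turn needed [-0.    -0.002  0.   ] w -0.0003
```

View pics/s15c.png

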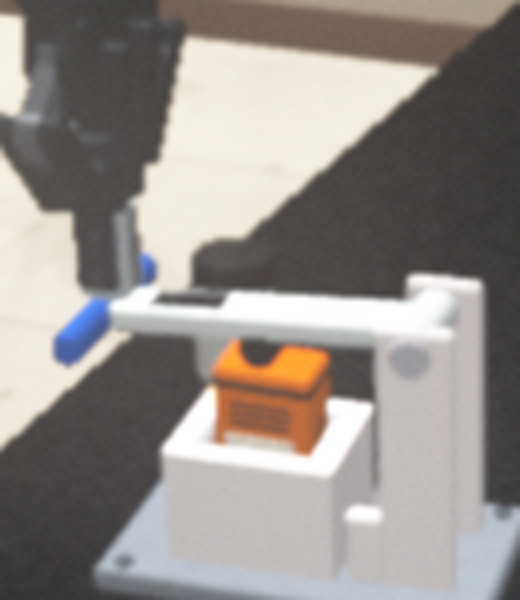

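Request:
jog_arm([
  {"gripper":0,"tx":0,"ty":1,"tz":0,"ax":0,"ay":0,"az":0},
  {"gripper":0,"tx":0,"ty":0.7,"tz":0,"ax":0,"ay":0,"az":0},
  {"gripper":0,"tx":0,"ty":0,"tz":0,"ax":0,"ay":0,"az":0},
])

```text
clock: 22.0
tcp_pos: [0.4074, -0.2892, 0.1221]
orientation: [-1.135, 1.318, -1.318]
contact_force: [-2.0, 0.0, 2.3]
grip_width: 0.0004
```

Request:
jog_arm([
  {"gripper":0,"tx":0,"ty":1,"tz":0,"ax":0,"ay":0,"az":0},
  {"gripper":0,"tx":0,"ty":0.7,"tz":0,"ax":0,"ay":0,"az":0},
  {"gripper":0,"tx":0,"ty":0,"tz":0,"ax":0,"ay":0,"az":0},
])

```text
clock: 22.3
tcp_pos: [0.4074, -0.2892, 0.1203]
orientation: [-1.135, 1.318, -1.318]
contact_force: [-2.5, 2.0, 2.7]
grip_width: -0.0001
```

Request:
jog_arm([
  {"gripper":0,"tx":0,"ty":1,"tz":0,"ax":0,"ay":0,"az":0},
  {"gripper":0,"tx":0,"ty":0.7,"tz":0,"ax":0,"ay":0,"az":0},
  {"gripper":0,"tx":0,"ty":0,"tz":0,"ax":0,"ay":0,"az":0},
])

```text
clock: 22.6
tcp_pos: [0.4074, -0.2892, 0.1187]
orientation: [-1.135, 1.318, -1.318]
contact_force: [-0.9, 1.2, 3.9]
grip_width: 0.0
```

Force is beginning to rise; smaller steps.

Request:
jog_arm([
  {"gripper":0,"tx":0,"ty":1,"tz":0,"ax":0,"ay":0,"az":0},
  {"gripper":0,"tx":0,"ty":0,"tz":0,"ax":0,"ay":0,"az":0},
])

```text
clock: 22.8
tcp_pos: [0.4074, -0.2892, 0.1177]
orientation: [-1.135, 1.318, -1.318]
contact_force: [-0.9, 0.5, 3.7]
grip_width: 0.0002
```

Request:
jog_arm([
  {"gripper":0,"tx":0,"ty":1,"tz":0,"ax":0,"ay":0,"az":0},
  {"gripper":0,"tx":0,"ty":0,"tz":0,"ax":0,"ay":0,"az":0},
])

```text
clock: 23.0
tcp_pos: [0.4075, -0.2892, 0.1167]
orientation: [-1.135, 1.318, -1.318]
contact_force: [-1.2, 0.4, 3.2]
grip_width: 0.0003
```

Request:
jog_arm([
  {"gripper":0,"tx":0,"ty":1,"tz":0,"ax":0,"ay":0,"az":0},
  {"gripper":0,"tx":0,"ty":0,"tz":0,"ax":0,"ay":0,"az":0},
])

```text
clock: 23.2
tcp_pos: [0.4075, -0.2892, 0.1157]
orientation: [-1.135, 1.318, -1.319]
contact_force: [-0.8, -0.6, 3.9]
grip_width: 0.0
```

Request:
jog_arm([
  {"gripper":0,"tx":0,"ty":1,"tz":0,"ax":0,"ay":0,"az":0},
  {"gripper":0,"tx":0,"ty":0,"tz":0,"ax":0,"ay":0,"az":0},
])

```text
clock: 23.4
tcp_pos: [0.4076, -0.2892, 0.1148]
orientation: [-1.135, 1.318, -1.319]
contact_force: [-0.3, 0.1, 4.6]
grip_width: 0.0003
```

Request:
jog_arm([
  {"gripper":0,"tx":0,"ty":1,"tz":0,"ax":0,"ay":0,"az":0},
  {"gripper":0,"tx":0,"ty":0,"tz":0,"ax":0,"ay":0,"az":0},
])

```text
clock: 23.6
tcp_pos: [0.4076, -0.2892, 0.1141]
orientation: [-1.135, 1.318, -1.319]
contact_force: [-2.2, 1.1, 8.5]
grip_width: -0.0001
```

Request:
jog_arm([
  {"gripper":0,"tx":0,"ty":0.7,"tz":0,"ax":0,"ay":0,"az":0},
  {"gripper":0,"tx":0,"ty":0,"tz":0,"ax":0,"ay":0,"az":0},
])

```text
clock: 23.8
tcp_pos: [0.4077, -0.2893, 0.1138]
orientation: [-1.135, 1.318, -1.319]
contact_force: [-2.9, 1.5, 12.7]
grip_width: 0.0003
```

```bash
python3 dk.py;  python3 -c "
from h import *
s=grab('side','s16');crop(s,160,150,130,150,4,'s16c')"
```

```text
t 23.8 dock xyz mm -61.9 -0.5 113.8 Fdock [-3.1  1.  12.7] turn needed [-0.001 -0.002  0.   ] w 0.0003
```

View pics/s16c.png

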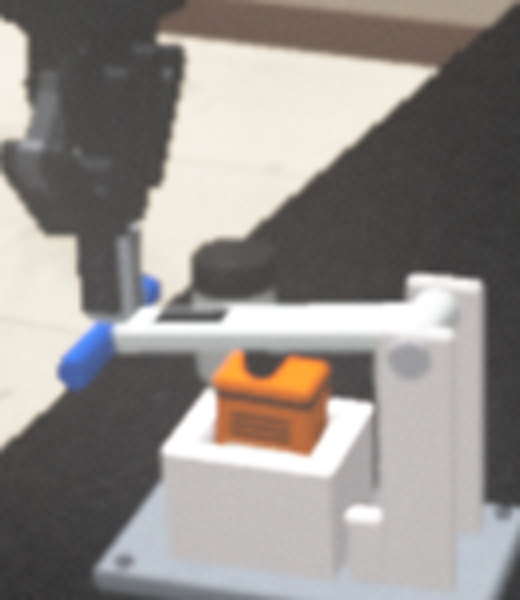

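Request:
jog_arm([
  {"gripper":0,"tx":0,"ty":0.3,"tz":0,"ax":0,"ay":0,"az":0},
  {"gripper":0,"tx":0,"ty":0,"tz":0,"ax":0,"ay":0,"az":0},
  {"gripper":0,"tx":0,"ty":0,"tz":0,"ax":0,"ay":0,"az":0},
])

```text
clock: 24.15
tcp_pos: [0.4077, -0.2893, 0.1137]
orientation: [-1.135, 1.318, -1.319]
contact_force: [-3.4, 2.1, 15.1]
grip_width: 0.0001
```

Solid stop: force rose to 15 N with only 0.1 mm of travel. Retract straight up, gently.

Request:
jog_arm([
  {"gripper":0,"tx":0,"ty":-2,"tz":0,"ax":0,"ay":0,"az":0},
  {"gripper":0,"tx":0,"ty":-5,"tz":0,"ax":0,"ay":0,"az":0},
  {"gripper":0,"tx":0,"ty":-20,"tz":0,"ax":0,"ay":0,"az":0},
  {"gripper":0,"tx":0,"ty":-40,"tz":0,"ax":0,"ay":0,"az":0},
  {"gripper":0,"tx":0,"ty":-40,"tz":0,"ax":0,"ay":0,"az":0},
  {"gripper":0,"tx":0,"ty":-20,"tz":0,"ax":0,"ay":0,"az":0},
  {"gripper":0,"tx":0,"ty":0,"tz":0,"ax":0,"ay":0,"az":0},
  {"gripper":0,"tx":0,"ty":0,"tz":0,"ax":0,"ay":0,"az":0},
])

```text
clock: 24.95
tcp_pos: [0.4071, -0.289, 0.2395]
orientation: [-1.135, 1.318, -1.318]
contact_force: [-0.4, 0.3, -0.3]
grip_width: 0.0003
```

```bash
python3 dk.py;  python3 -c "
from h import *
s=grab('side','s17');t=grab('top','t17');crop(s,160,150,130,150,4,'s17c')"; python3 th.py s17
```

```text
t 24.95 dock xyz mm -62.5 -0.4 239.5 Fdock [-0.4  0.2 -0.3] turn needed [-0.    -0.002  0.   ] w 0.0003
s17 theta -0.135 err px 2.51 area 174 bar x,z -63.8 92.5
```

View pics/s17c.png

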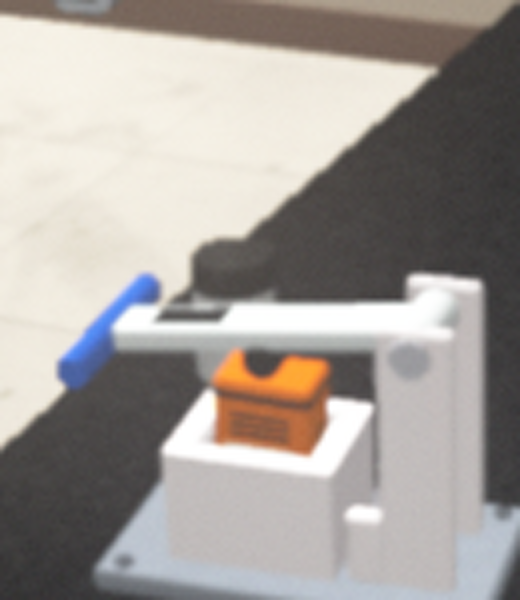

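View pics/t17.png

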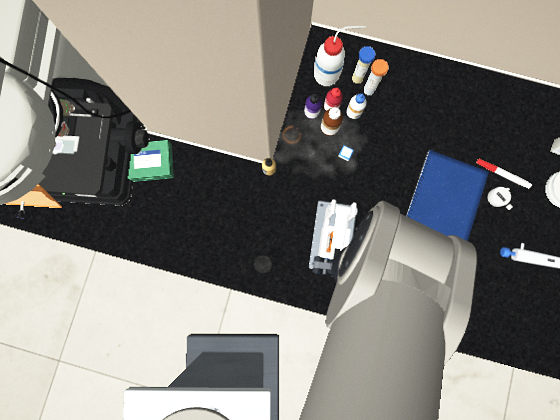

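The side view shows the clamp still down at about -0.13 rad, with its pad on the cartridge at the same height as under load. In the top view the bottle (267,166), case (262,264) and box (346,153) are at their original pixels, and the robot is clear.

```bash
python3 -c "
from bench import ticket
print(ticket.hand_in())"
```

```text
the job is handed in; nothing more can be done
None
```

The cartridge is in the dock, clamped fully home onto its stop, and the job is handed in (robot clock about 25 s of the 69 s limit).

- **Placing:** I gripped the cartridge across its 28 mm sides and let it down onto the collar, feeling about 3 N there. I let go and backed off before touching the clamp.
- **Clamping:** I pushed the blue bar over from behind along its arc, then pressed it down from above. The force stayed around 1–4 N while the collar moved. It then climbed from 4.6 to 15.1 N within about 1 mm, with only 0.1 mm gained at the end, so I stopped there and retracted.
- **Last checks:** With the robot clear, the contact force is about zero. The clamp stays down with its pad on the cartridge. The oil bottle, objective case and cover box are where they started in the top view.
- **Disagreements and limits:**
  - The force while the collar moved read lower than the stated 4–7 N.
  - The clamp angle from the picture (about -0.135 rad) fits with a 2.5 px error. It lies near the lower end of the stated home range, -0.14 to 0.11.
  - I could not read the seat pin directly, so "home" rests on the steep force rise and the pictures.

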